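# Refit the filter cassette of the worktop extractor

### The arm

A 7-joint arm with a two-finger parallel gripper is mounted at the origin on the work surface. World frame = base frame: x ahead of the robot, y to its left, z up, the work surface at z = 0. Lengths are in m, angles in rad, forces in N, time in s.
With the tool pointing down it reaches from about 0.35 to 0.9 m from the base axis. Payload 7.2 kg.
Tool frame: the origin (TCP) lies midway between the tips of the shut fingers; the grasp point (between the pads) lies 19 mm behind it; x points along the fingers, y is the direction in which the jaws open and shut, and the axes are right-handed (so a half turn about x gives the same grasp; the last joint's range is limited). The gripper opens to 85 mm and grips with 20 to 120 N. Pads are 22 mm wide; open, the fingers measure 114 mm over their backs; the gripper's body (76 mm by 85 mm) begins 54 mm behind the grasp point. The pads swing forward as they close: fully open they stand 13 mm farther back than shut.
Start: joints at [1.227, 0.411, -0.013, 1.596, 0.006, 1.134, -0.082], TCP at [0.17, -0.601, 0.231] pointing down, gripper open.
Joint ranges: [-2.95, 2.95], [-0.29, 1.99], [-1.47, 1.44], [0.14, 2.54], [-1.03, 4.17], [0.13, 1.85], [-2.86, 2.86]. Speed limits (rad/s): [2.39, 2.39, 3.01, 3.01, 3.14, 3.14, 3.14].

### API

Orientations are given as a rotation vector (axis times angle).
In Python, from workcell import robot gives the robot as it stands.
- The arm moves only by the shell command python3 -m jog 'ROWS' [FORCE]. ROWS is JSON, a list of rows, each a list of 7 numbers: the shift along the world's x, y, z in units of 50 mm (1.0 is 50 mm), then the turn, a rotation vector about the world's x, y, z in units of 5 degrees (1.0 is 5 degrees), then the finger opening in mm, from 0 to 85.4. A call has 1 to 5 rows; each row is the pose to reach, as a shift and turn from the pose commanded when the call began; what a row does not reach only later rows make up. A row lasts 1/8 s, in which the tool goes at most 62.5 mm and 10.7 degrees, less where a joint would pass 70% of its speed; a pose out of reach is approached as far as the arm can. A call with a gripper value outside its range is refused whole. The fingers move at their own pace and stop on an object; FORCE is the grip in N (left out, the last holds). Time passes only in rows, so rows that repeat a pose let the fingers close. It gives the time, the measured TCP pose, the force and the opening at its end, in the units of the state.
- robot.read_state(): the state, without advancing time (a new reading comes with each control period).
- robot.camera(name): name is "scene" or "top" or "wrist"; returns the picture (480x640x3 uint8, blue, green, red); there is no depth.
- robot.camera_model(name): a dict with "camera_matrix" (3x3 intrinsics, pixels), "k1" (the pictures are not rectified: a ray, as slopes to the right and down, at radius r is drawn at 1 + k1 r^2 times it, then the intrinsics apply), "R" (3x3) and "t" (3): a world point X has camera coordinates R X + t; the wrist camera has in their place "hand_eye" (4x4, takes a point from camera to tool coordinates, whose origin is the TCP and whose axes are the tool frame's). Camera axes: x right, y down, z forward; pixel columns grow to the right and rows downward; lengths in m; the calibration is good to about 2 mm. A picture is of the moment at which its call begins: read the wrist's pose just before it. camera_model takes no time and is no camera call.
- robot.finish_job(): hands the job in, once; it reports no verdict.
The state is a dict: "time_s": time; "joint_pos": joint angles; "qvel": joint speeds; "joint_efforts": joint torques, N m; "tool_pos": TCP position; "tcp_rot": TCP orientation; "wrist_force": force on the tool from outside, world axes, zero at the start; "moment": the same for the moment, N m; "opening": finger opening in m.
Only numpy, scipy, OpenCV 4.12 (cv2) and the standard library are available. Lean on these libraries where they do the work, as an engineer would, in place of code of your own. Each camera call takes 0.05 s, during which the arm holds its last target. There are 200 camera calls.

### The job

Pick up the flat grey filter cassette and push it, plain end first, through the sloping slot of the steel extractor until it is fully home, with only a sliver of its orange end showing. Then snap the red-barred wire bail over from its folded-back rest so that it stays closed across the slot. Leave the bowl, scoop, spoons, jar and sauce tiers where they are.

Things in the scene. Friction and masses are not known exactly. Their poses are not given: they have to be found in the camera images.
- cassette: Flat rigid filter cassette, 130 (x) x 58 (y) x 12 mm (z), about 160 g, grey with black ribs and an orange band on the last 18 mm of its tail (-x). Origin: centre of its underside, 6 mm below its mid-plane; x points to the plain nose, which enters the slot first. It starts lying flat on the table. Either broad face may be up.
- cassette_tail (a point): Centre of the cassette's orange end face, 65 mm behind its middle, at mid thickness; axes as the cassette's.
- port: The slot, in a steel channel sloping 20 degrees down. Origin: centre of the mouth, 80 mm above the table; x points into the slot (ahead and down), y across, z square to it (up). Opening 60.5 (y) x 14.5 mm (z), no lead-in, straight inside. Channel 92 mm wide, 146 mm long, its outer top at z = 17 mm. Free space before and below the mouth.
- dock: Fixed steel extractor with the slot. Origin on the table straight below the slot mouth; x is the level heading of the slot, z up. Its rear box, with vent grille and knob, spans x = 135 to 225 mm, 200 mm wide, 85 mm high; x below 135 mm is the sloping channel on a narrow foot.
- bail (a joint): Wire bail angle (rad): 0 folded back on the channel, 2.58 closed across the slot. Hinge along the port's y through its x = 30, z = 0 mm; red bar at radius 45 mm, 10 mm thick, 104 mm long; side arms outside the channel, a spring strut beside the +y arm. Over-centre spring: below 1.29 it springs back open, above it snaps closed by itself; about 4 N at the bar.
- bail_bar (a point): Middle of the bail's red bar. In the port frame: folded back at x = 68, z = 24 mm; closed at x = -15, z = 0 mm, clearing a home cassette by 6 mm. A cassette standing out more than 10 mm blocks it.
- bowl: Blue porcelain bowl, 120 mm across, 50 mm high, origin at centre of its foot. Leave alone.
- sauce_tiers: Three stacked plastic sauce tiers (red, yellow, green), 90 mm across, 102 mm high. Leave alone.
- scoop: Stainless colander scoop, bowl 110 mm across, 45 mm high, handle 190 mm along its x, up to 60 mm high. Leave alone.
- spoon_a: Bamboo spoon, 190 mm, lying flat. Leave alone.
- spoon_b: Bamboo spoon, 190 mm, lying flat. Leave alone.
- salt_jar: Closed glass jar, 60 mm across, 90 mm high. Leave alone.
- slot_stop (a point): Where the nose's end face stops, on the slot's centre line 126 mm inside the mouth; home, the tail stands 4 mm out. From 101 mm in, the nose pushes a stiff black sealing pad (about 5 N plus sliding friction) up to this stop; the pad does not spring back.
Not all that is in view belongs to the job. There is more than one size of the cassette; the job needs the largest.

How it is judged:
By the outcome, as a careful person would: the job done as asked, in the order asked, and still so for the second after the job is handed in, with the robot touching nothing.
It also fails if it takes over 64 s, if anything falls off the work surface, if the arm or the gripper's body presses on something with over 40 N, if the wrist force passes 120 N, or if a joint passes its speed limit or range.

## Working session

There is one attempt and no reset: what is moved stays moved. The work goes in short steps, Python scripts to look and compute and a shell command to move; the robot and the scene stay as the last step left them, time stands still between calls to the robot, and variables do not carry over. Pictures are saved under pics/ and viewed, about 8 in all and at most 12, crops included, and the job is handed in when it is done.

```bash
ls; mkdir -p pics; cat > h.py <<'E'
import numpy as np, cv2
from workcell import robot
from scipy.spatial.transform import Rotation as Ro
def cam(name):
    m=robot.camera_model(name); s=robot.read_state(); K=np.array(m["camera_matrix"])
    if name=="wrist":
        H=np.array(m["hand_eye"]); T=np.eye(4); T[:3,:3]=Ro.from_rotvec(s["tcp_rot"]).as_matrix(); T[:3,3]=s["tool_pos"]
        M=np.linalg.inv(T@H); R,t=M[:3,:3],M[:3,3]
    else: R,t=np.array(m["R"]),np.array(m["t"])
    return K,m["k1"],R,t
def ray(c,uv):
    K,k1,R,t=c; d=(np.linalg.inv(K)@np.array([uv[0],uv[1],1.]))[:2]; p=d.copy()
    for _ in range(30): p=d/(1+k1*(p@p))
    v=R.T@np.array([p[0],p[1],1]); return -R.T@t, v/np.linalg.norm(v)
def onz(c,uv,z):
    o,v=ray(c,uv); return o+v*(z-o[2])/v[2]
def proj(c,X):
    K,k1,R,t=c; p=R@np.array(X)+t; p=p[:2]/p[2]; p=p*(1+k1*(p@p)); return (K@[p[0],p[1],1])[:2]
def tri(*cr):
    A=np.zeros((3,3));b=np.zeros(3)
    for c,uv in cr:
        o,v=ray(c,uv); P=np.eye(3)-np.outer(v,v); A+=P;b+=P@o
    return np.linalg.solve(A,b)
E
python3 - <<'E'
from h import *
for n in("scene","top"):
    cv2.imwrite(f"pics/{n}0.png",robot.camera(n)); c=cam(n); print(n,-c[2].T@c[3],c[2][2])
s=robot.read_state(); print({k:np.round(v,3) for k,v in s.items()})
E
```

```text
pics
scene [ 1.01959104 -0.4938909   0.93749201] [-0.43381282  0.44618431 -0.78276816]
top [ 0.42343865 -0.02688134  1.45099992] [ 0.06904137  0.00674976 -0.99759096]
{'time_s': np.float64(0.1), 'joint_pos': array([ 1.227,  0.412, -0.013,  1.597,  0.006,  1.134, -0.082]), 'qvel': array([-0.001, -0.003, -0.001, -0.003,  0.   ,  0.002, -0.001]), 'joint_efforts': array([ 2.0000e-03, -6.0183e+01,  6.8400e-01, -3.0009e+01,  1.4000e-02,
        6.0000e-03,  0.0000e+00]), 'tool_pos': array([ 0.17 , -0.601,  0.23 ]), 'tcp_rot': array([ 2.074,  0.29 , -2.075]), 'wrist_force': array([ 0.703, -0.654, -0.89 ]), 'moment': array([-0.04 ,  0.009,  0.019]), 'opening': np.float64(0.085)}
```

View pics/scene0.png

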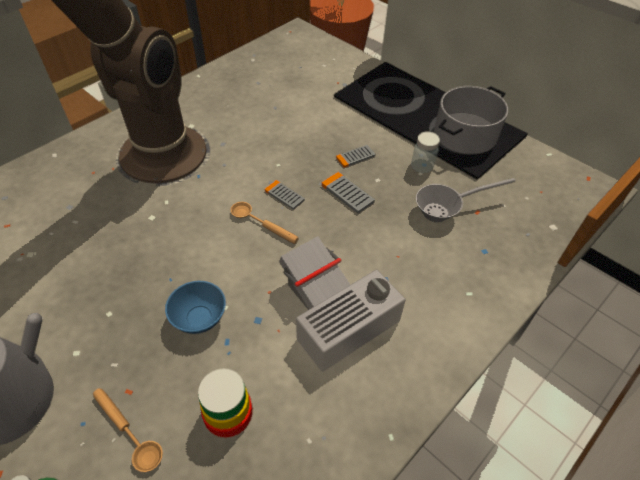

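View pics/top0.png

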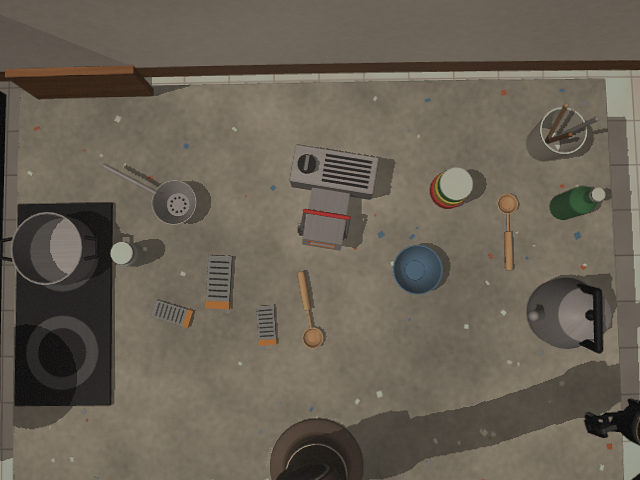

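Scene picture: the dock's slot mouth faces the robot, with the bail folded back. The top view shows three cassettes: (219,281), (173,312) and (266,324). The one at (219,281) looks largest. I'll measure all three and confirm with a crop.

```bash
python3 - <<'E'
from h import *
im=cv2.imread("pics/top0.png"); c=cam("top")
hsv=cv2.cvtColor(im,cv2.COLOR_BGR2HSV)
org=cv2.inRange(hsv,(5,150,110),(20,255,255))
for ct in cv2.findContours(org,0,2)[0]:
    if cv2.contourArea(ct)>30:
        r=cv2.minAreaRect(ct); print("orange",np.round(r[0]),np.round(r[1],1),r[2], onz(c,r[0],.012).round(3))
red=cv2.inRange(hsv,(0,150,80),(4,255,255))|cv2.inRange(hsv,(174,150,80),(180,255,255))
for ct in cv2.findContours(red,0,2)[0]:
    if cv2.contourArea(ct)>30:
        r=cv2.minAreaRect(ct); print("red",np.round(r[0]),np.round(r[1],1),r[2]); b=cv2.boxPoints(r); print([onz(c,q,.08).round(3) for q in b])
cr=cv2.resize(im[135:345,140:400],None,fx=3,fy=3,interpolation=cv2.INTER_CUBIC)
cv2.imwrite("pics/crop1.png",cr[:600])
E
```

```text
orange [267. 342.] [ 4.9 16.4] 85.60128784179688 [0.3   0.113 0.012]
orange [187. 318.] [ 4.7 17.1] 18.434947967529297 [0.36  0.307 0.012]
orange [217. 305.] [23.2  6.9] 3.814074993133545 [0.392 0.235 0.012]
orange [18. 72.] [ 6.9 26.2] 86.8201675415039 [0.989 0.744 0.012]
red [326. 214.] [46.7  3.8] 9.462321281433105
[array([0.607, 0.02 , 0.08 ]), array([0.616, 0.018, 0.08 ]), array([ 0.596, -0.089,  0.08 ]), array([ 0.587, -0.088,  0.08 ])]
red [441. 195.] [35.8 19.4] 51.8427734375
[array([ 0.662, -0.263,  0.08 ]), array([ 0.69, -0.3 ,  0.08]), array([ 0.622, -0.35 ,  0.08 ]), array([ 0.594, -0.313,  0.08 ])]
```

View pics/crop1.png

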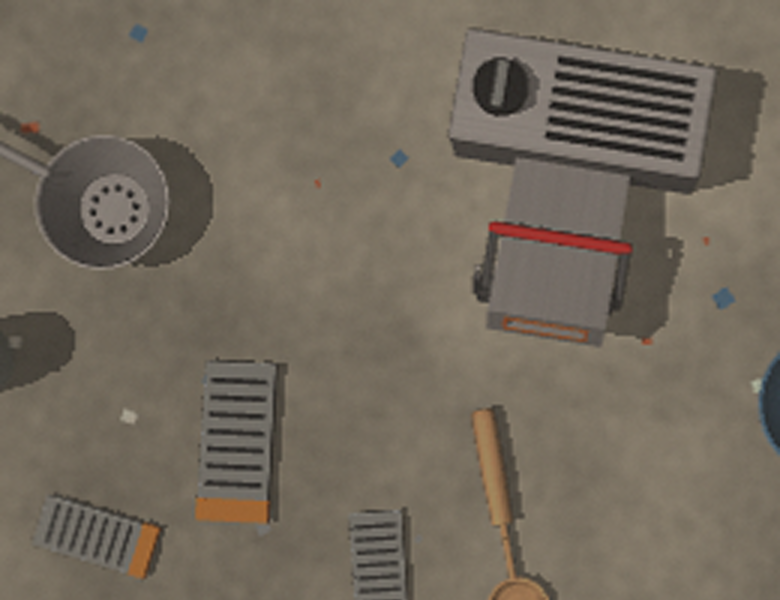

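The crop confirms the choice. The cassette at crop (237,440) is clearly the largest, with its orange tail towards the robot at crop (232,510). The bail bar spans crop (490,228) to (630,247), and the slot mouth is near crop (545,330).

```bash
python3 - <<'E'
from h import *
c=cam("top")
f=lambda p:np.array(p)/3+[140,135]
P=[onz(c,f(p),.012)[:2] for p in [(207,361),(275,362),(196,520),(269,522)]]
print(np.round(P,4)); n=(P[0]+P[1])/2;t=(P[2]+P[3])/2; print("nose",n,"tail",t,np.linalg.norm(n-t),np.degrees(np.arctan2(*(n-t)[::-1])), "w",np.linalg.norm(P[0]-P[1]))
# box top edges, z=.085
B=[onz(c,f(p),.085)[:2] for p in [(471,29),(714,67),(450,138),(700,178)]]
print(np.round(B,4), [np.degrees(np.arctan2(-(B[i]-B[i+1])[0],(B[i]-B[i+1])[1])) for i in(0,2)], np.linalg.norm(B[0]-B[1]))
s=robot.read_state(); R=Ro.from_rotvec(s["tcp_rot"]).as_matrix(); print("tool axes cols\n",R.round(3))
print("hand_eye",np.array(robot.camera_model("wrist")["hand_eye"]).round(3), robot.camera_model("wrist")["camera_matrix"])
E
```

```text
[[0.5128 0.2536]
 [0.5112 0.1978]
 [0.3834 0.2631]
 [0.381  0.2035]]
nose [0.51200346 0.22574886] tail [0.38220745 0.23327124] 0.13001380391929307 -3.3168868880694027 w 0.05582507748563273
[[ 0.7664  0.0311]
 [ 0.7329 -0.159 ]
 [ 0.68    0.0485]
 [ 0.6452 -0.1461]] [np.float64(-9.993146457085697), np.float64(-10.131173031199323)] 0.1930285436985905
tool axes cols
 [[-0.001  0.272 -0.962]
 [ 0.002 -0.962 -0.272]
 [-1.    -0.002  0.   ]]
hand_eye [[-0.    -0.266  0.964 -0.143]
 [ 1.    -0.001  0.     0.   ]
 [ 0.001  0.964  0.266 -0.067]
 [ 0.     0.     0.     1.   ]] [[363.76563949   0.         321.50347803]
 [  0.         363.76563949 244.73124576]
 [  0.           0.           1.        ]]
```

```bash
python3 -m jog '[[0.7,1,0,0,0,-0.8,85],[1.4,2,0,0,0,-1.6,85],[2.1,3,0,0,0,-2.4,85],[2.8,4,0,0,0,-3.2,85],[3.5,5,0,0,0,-3.8,85]]'
python3 -m jog '[[0.7,1,0,0,0,0,85],[1.2,2,0,0,0,0,75],[1.2,3.2,0,0,0,0,70],[1.2,4.4,0,0,0,0,70],[1.2,5.6,0,0,0,0,70]]'
```

```text
time_s: 0.72
tool_pos: [0.346, -0.3495, 0.2312]
tcp_rot: [-2.192, 0.063, 2.192]
wrist_force: [1.7, -1.7, 0.5]
opening: 0.0852
time_s: 1.35
tool_pos: [0.4048, -0.0695, 0.2312]
tcp_rot: [-2.193, 0.061, 2.193]
wrist_force: [1.2, 0.1, -0.2]
opening: 0.07
```

```bash
python3 -m jog '[[0,1.2,0,0,0,0,70],[0,2.4,-0.3,0,0,0,70],[0,3.6,-0.6,0,0,0,70],[-0.1,4.8,-1,0,0,0,70],[-0.14,6,-1.4,0,0,0,70]]'
python3 -m jog '[[0,0.03,-0.4,0,0,0,70],[0,0.03,-0.6,0,0,0,70]]'
python3 - <<'E'
from h import *
c=cam("wrist"); print(robot.read_state()["tool_pos"]); im=robot.camera("wrist"); cv2.imwrite("pics/w1.png",im)
n=np.array([.512,.2257,.012]);t=np.array([.3822,.2333,.012]);print(proj(c,n),proj(c,t),proj(c,robot.read_state()["tool_pos"]))
E
```

```text
time_s: 1.98
tool_pos: [0.3979, 0.2285, 0.1613]
tcp_rot: [-2.193, 0.062, 2.192]
wrist_force: [0.1, -1.0, 0.5]
opening: 0.0698
time_s: 2.22
tool_pos: [0.3973, 0.2286, 0.1306]
tcp_rot: [-2.192, 0.06, 2.197]
wrist_force: [-0.3, 0.4, -0.8]
opening: 0.0703
[0.39730419 0.22859741 0.13055782]
[315.62602764  71.52732433] [315.64431904 257.18672765] [322.84797082 305.59755423]
```

View pics/w1.png

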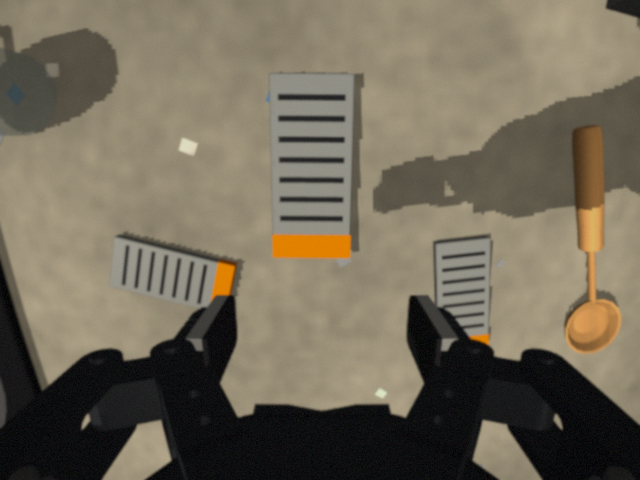

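Wrist view: the cassette is centred between (270,73)–(355,73) at the nose and (273,258)–(351,258) at the orange tail. The small decoys sit to either side, clear of it.

```bash
python3 - <<'E'
from h import *
c=cam("wrist"); s=robot.read_state()
P=[onz(c,p,.012)[:2] for p in [(270,73),(355,73),(273,258),(351,258)]]
print(np.round(P,4)); n=(P[0]+P[1])/2;t=(P[2]+P[3])/2; d=n-t; print(n,t,np.linalg.norm(d),np.degrees(np.arctan2(d[1],d[0])),np.linalg.norm(P[2]-P[3]),np.linalg.norm(P[0]-P[1]))
R=Ro.from_rotvec(s["tcp_rot"]).as_matrix(); print("heading -toolz",np.degrees(np.arctan2(-R[1,2],-R[0,2])))
print("shift units",((t+.016*d/np.linalg.norm(d))-s["tool_pos"][:2])/.05)
print("small corner",onz(c,(240,262),.01))
E
```

```text
[[0.5128 0.2549]
 [0.5095 0.1982]
 [0.3835 0.2643]
 [0.3802 0.2057]]
[0.51113179 0.22658236] [0.38185816 0.2350137 ] 0.1295482910836868 -3.731593723879384 0.058690375111896446 0.0568207068267872
heading -toolz -3.195594432145118
shift units [0.01012861 0.12754073]
small corner [0.38112429 0.29013455 0.01      ]
```

```bash
python3 -m jog '[[0.03,0.12,-0.6,0,0,-0.1,70],[0.03,0.12,-1.4,0,0,-0.1,70],[0.03,0.12,-2,0,0,-0.1,70],[0.03,0.12,-2.4,0,0,-0.1,70],[0.03,0.12,-2.5,0,0,-0.1,70]]'
python3 -m jog '[[0,0,-0.04,0,0,0,70],[0,0,-0.08,0,0,0,70],[0,0,-0.12,0,0,0,70],[0,0,-0.12,0,0,0,70]]'
```

```text
time_s: 2.9
tool_pos: [0.3998, 0.2332, 0.0063]
tcp_rot: [-2.187, 0.074, 2.189]
wrist_force: [-0.1, 0.1, 0.3]
opening: 0.0696
time_s: 3.4
tool_pos: [0.3999, 0.2345, 0.0011]
tcp_rot: [-2.189, 0.071, 2.188]
wrist_force: [-0.2, 0.2, -0.3]
opening: 0.0702
```

```bash
python3 -m jog '[[0,0,-0.03,0,0,0,70],[0,0,-0.06,0,0,0,70],[0,0,-0.06,0,0,0,64]]' 30
python3 -m jog '[[0,0,0,0,0,0,60],[0,0,0,0,0,0,52],[0,0,0,0,0,0,52],[0,0,0,0,0,0,52]]' 40
```

```text
time_s: 3.78
tool_pos: [0.3996, 0.2344, -0.0023]
tcp_rot: [-2.188, 0.071, 2.189]
wrist_force: [-0.2, -0.2, 0.0]
opening: 0.064
time_s: 4.28
tool_pos: [0.3998, 0.2348, -0.0019]
tcp_rot: [-2.189, 0.07, 2.188]
wrist_force: [-1.4, -0.5, 5.3]
opening: 0.0566
```

```bash
python3 -m jog '[[0,0,0,0,0,0,50],[0,0,0.1,0,0,0,50],[0,0,0.6,0,0,0,50],[0,0,1.6,0,0,0,50],[0,0,2.6,0,0,0,50]]' 70
python3 -m jog '[[0,0,0,0,0,0,50]]'
python3 - <<'E'
from h import *
c=cam("wrist"); s=robot.read_state(); print(s); cv2.imwrite("pics/w2.png",robot.camera("wrist"))
R=Ro.from_rotvec(s["tcp_rot"]).as_matrix(); print(R.round(4))
p=np.array(s["tool_pos"]); ct=p+np.array([0,0,.0019+.012])
h=-R[:,2]; y=-R[:,1]
for a in(-.016,.114):
  for b in(.029,-.029): print(proj(c,ct+h*a+y*b).round(1))
E
```

```text
time_s: 4.9
tool_pos: [0.399, 0.234, 0.1288]
tcp_rot: [-2.187, 0.071, 2.191]
wrist_force: [1.3, 0.0, -1.8]
opening: 0.0561
time_s: 5.03
tool_pos: [0.4016, 0.2355, 0.131]
tcp_rot: [-2.193, 0.068, 2.181]
wrist_force: [0.8, 0.2, -2.5]
opening: 0.0562
{'time_s': 5.025, 'joint_pos': array([-0.11237421,  0.32831068, -0.62074267,  2.05417087,  0.25988836,
        0.8281613 , -2.52022289]), 'qvel': array([-0.01909531,  0.05987632,  0.03595152,  0.06046412,  0.0376672 ,
       -0.04680976, -0.03294094]), 'joint_efforts': array([  0.1886653 , -46.26208305,  -5.79784244, -25.35480559,
        -0.4285809 ,   0.6756836 ,   0.46345297]), 'tool_pos': array([0.40156259, 0.23545651, 0.13095394]), 'tcp_rot': array([-2.19302932,  0.06849771,  2.18087356]), 'wrist_force': array([ 0.75479995,  0.237433  , -2.53935822]), 'moment': array([ 0.03748866,  0.08773134, -0.01092336]), 'opening': 0.056165222321115024}
[[ 0.0056 -0.0652 -0.9979]
 [ 0.0025 -0.9979  0.0652]
 [-1.     -0.0028 -0.0055]]
[249.1 356.6]
[391.7 356.5]
[229.6  -3.5]
[410.1  -3.7]
```

View pics/w2.png

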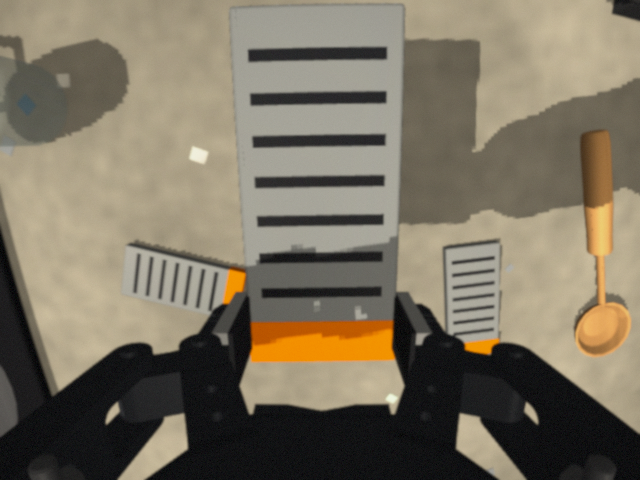

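The cassette is held, with its nose drooping slightly: nose corners are at (231,8) and (404,4), tail corners at (250,361) and (394,361). I'll measure the held pose from these corners.

```bash
cat >> h.py <<'E'
def held(pts,verbose=True):
    """pts: 6 px: noseL,noseR,bandL,bandR,tailL,tailR (top face, L=+y) -> cassette pose in tool frame (top-centre-tail origin)"""
    m=robot.camera_model("wrist"); K=np.array(m["camera_matrix"]); D=np.array([m["k1"],0,0,0,0.])
    O=np.array([[.13,.029,0],[.13,-.029,0],[.018,.029,0],[.018,-.029,0],[0,.029,0],[0,-.029,0]])
    ok,r,t=cv2.solvePnP(O,np.array(pts,float),K,D); e=cv2.projectPoints(O,r,t,K,D)[0][:,0]-pts
    H=np.array(m["hand_eye"]); T=np.eye(4); T[:3,:3]=cv2.Rodrigues(r)[0]; T[:3,3]=t[:,0]
    A=H@T
    if verbose: print("resid px",np.abs(e).max().round(2),"cass in tool\n",A.round(4))
    return A
E
python3 - <<'E'
from h import *
im=cv2.imread("pics/w2.png"); g=cv2.cvtColor(im,cv2.COLOR_BGR2GRAY)
p=np.array([[231,8],[404,4],[250,322],[393,321],[250,361],[394,361]],np.float32)
q=cv2.cornerSubPix(g,p.copy()[:,None],(4,4),(-1,-1),(3,30,.01))[:,0]; print(q.tolist())
for x in(p,q):
    A=held(x); print("pitch droop deg (x_cass . tool x)",np.degrees(np.arcsin(A[0,0])),"yaw",np.degrees(np.arctan2(A[1,0],-A[2,0])),"roll",np.degrees(np.arcsin(A[0,1])))
E
```

```text
Traceback (most recent call last):
cv2.error: OpenCV(4.12.0) :-1: error: (-5:Bad argument) in function 'cornerSubPix'
> Overload resolution failed:
>  - Layout of the output array corners is incompatible with cv::Mat
>  - Expected Ptr<cv::UMat> for argument 'corners'
```

```bash
python3 - <<'E'
from h import *
im=cv2.imread("pics/w2.png"); g=cv2.cvtColor(im,cv2.COLOR_BGR2GRAY)
p=np.array([[231,8],[404,4],[250,322],[393,321],[250,361],[394,361]],np.float32)
q=cv2.cornerSubPix(g,np.ascontiguousarray(p.reshape(-1,1,2).copy()),(3,3),(-1,-1),(3,30,.01))[:,0]; print(q.tolist())
for x in(p,q):
    A=held(x); print("pitch droop deg",np.degrees(np.arcsin(A[0,0])),"yaw",np.degrees(np.arctan2(A[1,0],-A[2,0])),"roll",np.degrees(np.arcsin(A[0,1])))
E
```

```text
[[228.65065002441406, 8.755453109741211], [402.72906494140625, 3.165836811065674], [250.0, 322.0], [393.0303649902344, 322.5433654785156], [250.0, 361.0], [396.92578125, 363.7496032714844]]
resid px 2.22 cass in tool
 [[ 3.110e-02  1.910e-02 -9.993e-01 -1.440e-02]
 [-1.170e-02 -9.997e-01 -1.940e-02  5.000e-04]
 [-9.994e-01  1.230e-02 -3.090e-02  1.780e-02]
 [ 0.000e+00  0.000e+00  0.000e+00  1.000e+00]]
pitch droop deg 1.785036694059505 yaw -0.6733821773345956 roll 1.0927374864131305
resid px 2.99 cass in tool
 [[ 3.690e-02  4.880e-02 -9.981e-01 -1.540e-02]
 [-1.790e-02 -9.986e-01 -4.950e-02  6.000e-04]
 [-9.992e-01  1.970e-02 -3.600e-02  1.770e-02]
 [ 0.000e+00  0.000e+00  0.000e+00  1.000e+00]]
pitch droop deg 2.1140769925933105 yaw -1.0260742543285433 roll 2.7956759579164716
```

```bash
cat >> h.py <<'E'
MOUTH=np.array([.5300,-.0232,.080]); YAW=-10.1; DROOP=1.8; CY=-0.4; TAIL=np.array([-.0142,.0003,.0178])
def portR(yaw=None):
    return Ro.from_euler('ZY',[YAW if yaw is None else yaw,20],degrees=True).as_matrix()
def goal(nx,dy=0,dz=0,yaw=None):
    Rp=portR(yaw)
    base=np.array([[0,0,-1],[0,-1,0],[-1,0,0.]])  # cassette axes in tool, nominal
    A=base@Ro.from_euler('ZY',[0,0],degrees=True).as_matrix()
    # droop: nose toward +tool x; yaw small
    A=base@Ro.from_euler('ZY',[-CY,DROOP],degrees=True).as_matrix()
    Rt=Rp@A.T
    pt=MOUTH+Rp@np.array([nx-.130,dy,.006+dz])
    return Rt, pt-Rt@TAIL
def delta(Rt,p):
    s=robot.read_state(); R=Ro.from_rotvec(s["tcp_rot"])
    rv=np.degrees((Ro.from_matrix(Rt)*R.inv()).as_rotvec())/5
    print("tool",s["tool_pos"].round(4),"goal",p.round(4),"shift u",((p-s["tool_pos"])/.05).round(3),"turn u",rv.round(3))
E
python3 -c "
from h import *
A=np.array([[0,0,-1],[0,-1,0],[-1,0,0.]])@Ro.from_euler('ZY',[-CY,DROOP],degrees=True).as_matrix();print(A.round(4))
delta(*goal(-.025,dz=.002))"
```

```text
[[ 3.140e-02  0.000e+00 -9.995e-01]
 [-7.000e-03 -1.000e+00 -2.000e-04]
 [-9.995e-01  7.000e-03 -3.140e-02]]
tool [0.4006 0.2344 0.1289] goal [ 4.016e-01 -2.000e-04  1.215e-01] shift u [ 0.021 -4.691 -0.149] turn u [ 0.421  3.65  -1.336]
```

```bash
python3 -m jog '[[0,-0.8,0.3,0,0.5,-0.2,50],[0,-1.8,0.5,0.1,1.2,-0.5,50],[0,-2.8,0.5,0.2,2,-0.8,50],[0,-3.8,0.5,0.3,2.8,-1.1,50],[0,-4.7,0.4,0.42,3.65,-1.34,50]]' 90
python3 -m jog '[[0,0,-0.3,0,0,0,50],[0,0,-0.5,0,0,0,50],[0,0,-0.5,0,0,0,50]]' 90
python3 - <<'E'
from h import *
delta(*goal(-.025,dz=.002)); s=robot.read_state(); print(s["joint_pos"].round(2),s["opening"])
c=cam("wrist"); cv2.imwrite("pics/w3.png",robot.camera("wrist"))
Rp=portR()
for q in [(0,.046,.017),(0,-.046,.017),(.1,.046,.017),(.1,-.046,.017),(.068,.052,.029),(.068,-.052,.029),(-.025,.029,.008),(-.025,-.029,.008),(-.155,.029,.008),(-.155,-.029,.008)]: print(q,proj(c,MOUTH+Rp@np.array(q)).round(1))
E
```

```text
time_s: 5.7
tool_pos: [0.3988, -0.0027, 0.1466]
tcp_rot: [-1.745, 0.165, 2.428]
wrist_force: [1.4, -0.2, -2.4]
opening: 0.0554
time_s: 6.08
tool_pos: [0.3985, 0.0007, 0.1218]
tcp_rot: [-1.748, 0.161, 2.429]
wrist_force: [0.3, -0.3, -1.7]
opening: 0.0555
tool [0.3985 0.0007 0.1218] goal [ 4.016e-01 -2.000e-04  1.215e-01] shift u [ 0.062 -0.016 -0.006] turn u [-0.005 -0.062 -0.037]
[ 0.34  0.42 -0.5   1.98  0.11  1.1  -1.97] 0.055538456036062986
(0, 0.046, 0.017) [167.1 -97.5]
(0, -0.046, 0.017) [471.6 -99. ]
(0.1, 0.046, 0.017) [ 224.7 -167. ]
(0.1, -0.046, 0.017) [ 413.8 -168.2]
(0.068, 0.052, 0.029) [ 175.6 -214. ]
(0.068, -0.052, 0.029) [ 462.3 -215.8]
(-0.025, 0.029, 0.008) [231.1  -4.2]
(-0.025, -0.029, 0.008) [408.6  -5.1]
(-0.155, 0.029, 0.008) [249.6 355.9]
(-0.155, -0.029, 0.008) [393.7 355.2]
```

View pics/w3.png

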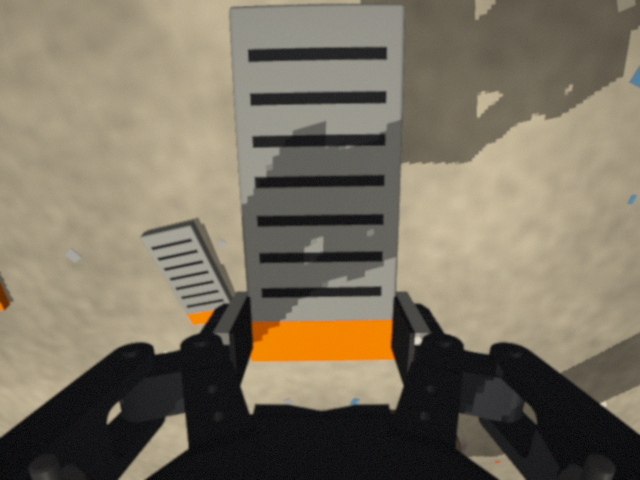

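The mouth is out of the wrist view here: the nose is at (231,8)–(404,5), and its grip hasn't changed. I'll find a nearby viewpoint where the dock appears beside the cassette.

```bash
python3 - <<'E'
from h import *
c=cam("wrist"); K,k1,R,t=c; Rp=portR()
Q=[(0,.046,.017),(0,-.046,.017),(.1,.046,.017),(.1,-.046,.017)]
for sh in [(.0,.1,.15),(.05,.1,.15),(.1,.1,.15),(.1,.1,.1),(.15,.1,.1)]:
    cc=(K,k1,R,t-R@np.array(sh)); print(sh,[proj(cc,MOUTH+Rp@np.array(q)).round(0).tolist() for q in Q])
E
```

```text
(0.0, 0.1, 0.15) [[402.0, -73.0], [540.0, -63.0], [400.0, -216.0], [531.0, -195.0]]
(0.05, 0.1, 0.15) [[409.0, 12.0], [536.0, 17.0], [410.0, -138.0], [538.0, -125.0]]
(0.1, 0.1, 0.15) [[413.0, 86.0], [530.0, 89.0], [417.0, -56.0], [538.0, -48.0]]
(0.1, 0.1, 0.1) [[430.0, 100.0], [566.0, 104.0], [435.0, -68.0], [576.0, -56.0]]
(0.15, 0.1, 0.1) [[432.0, 172.0], [555.0, 173.0], [439.0, 20.0], [569.0, 27.0]]
```

```bash
python3 -m jog '[[0.4,0.4,0.6,0,0,0,50],[1,0.9,1.2,0,0,0,50],[1.8,1.5,1.8,0,0,0,50],[2.6,2,2,0,0,0,50],[3,2,2,0,0,0,50]]'
python3 -m jog '[[0,0,0,0,0,0,50],[0,0,0,0,0,0,50]]'
python3 - <<'E'
from h import *
c=cam("wrist"); cv2.imwrite("pics/w4.png",robot.camera("wrist")); np.savez("w4.npz",*c)
Rp=portR()
for q in [(0,.046,.017),(0,-.046,.017),(.1,.046,.017),(.1,-.046,.017)]: print(q,proj(c,MOUTH+Rp@np.array(q)).round(1))
E
```

```text
time_s: 6.75
tool_pos: [0.5512, 0.1037, 0.2245]
tcp_rot: [-1.756, 0.156, 2.425]
wrist_force: [0.3, 0.2, -2.5]
opening: 0.055
time_s: 7.0
tool_pos: [0.5487, 0.0999, 0.2229]
tcp_rot: [-1.75, 0.163, 2.427]
wrist_force: [-0.1, 0.0, -2.0]
opening: 0.055
(0, 0.046, 0.017) [430.6 171.3]
(0, -0.046, 0.017) [553.8 172.5]
(0.1, 0.046, 0.017) [437.4  19.9]
(0.1, -0.046, 0.017) [567.4  26.6]
```

View pics/w4.png

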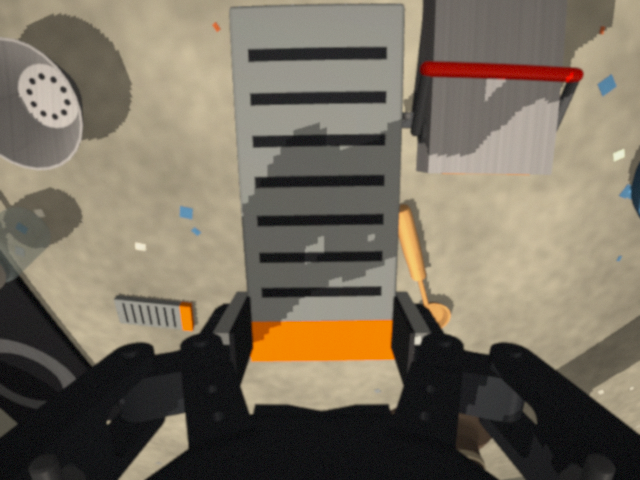

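The dock is at the right of this view, with its mouth edge near row 172 (cols about 430–553) and the red bar from (424,68) to (580,75). I'll enlarge it for the edges.

```bash
python3 - <<'E'
from h import *
im=cv2.imread("pics/w4.png"); cv2.imwrite("pics/crop2.png",cv2.resize(im[45:190,400:600],None,fx=4,fy=4,interpolation=cv2.INTER_CUBIC))
E
```

```text
(no output)
```

View pics/crop2.png

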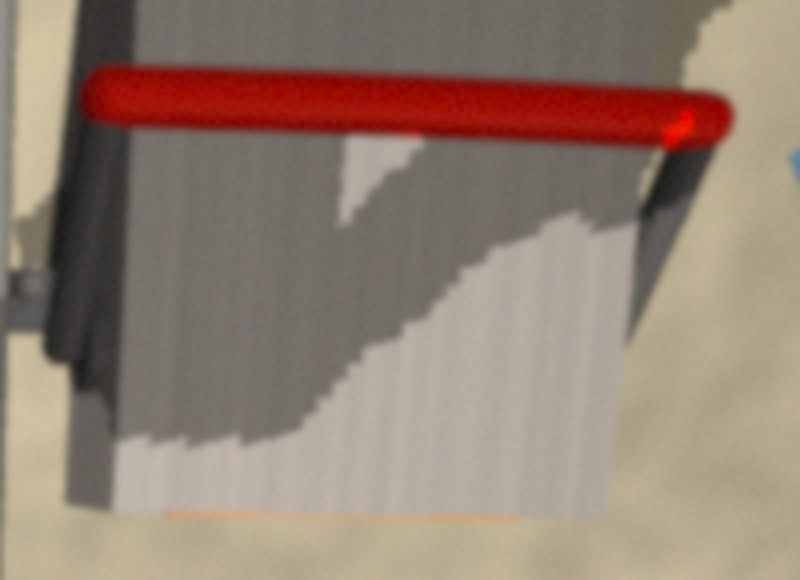

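```bash
python3 - <<'E'
from h import *
d=np.load("w4.npz"); c=tuple(d[k] for k in d.files)
L=onz(c,(428.2,172.7),.08+.017*np.cos(np.radians(20))); R=onz(c,(551.7,174.5),.096)
def rep(n,L,R,off):
    v=(L-R)[:2]; yaw=np.degrees(np.arctan2(-v[0],v[1])); m=((L+R)/2)[:2]
    for y in (yaw,-10.1):
        h=np.array([np.cos(np.radians(y)),np.sin(np.radians(y))]); print(n,"width",np.linalg.norm(v),"yaw",y,"mouth",m-off*h)
rep("edge",L,R,.017*np.sin(np.radians(20)))
rep("bar",onz(c,(421,68.7),.0793),onz(c,(583,74.5),.0793),.0721)
# far edge points on the sloping top: cast onto plane port z=17
Rp=portR(); n=Rp[:,2]; P0=MOUTH+n*.017
for uv in [(433.7,45),(563.7,45)]:
    o,v=ray(c,uv); X=o+v*((P0-o)@n)/(v@n); print("far",X, (Rp.T@(X-MOUTH)).round(4))
for X in(L,R): print((Rp.T@(X-MOUTH)).round(4))
E
```

```text
edge width 0.09248881071991044 yaw -10.423998542897161 mouth [ 0.52895169 -0.02160821]
edge width 0.09248881071991044 yaw -10.1 mouth [ 0.52894583 -0.02164057]
bar width 0.11359731622507552 yaw -10.027548305001048 mouth [ 0.5293758  -0.02224466]
bar width 0.11359731622507552 yaw -10.1 mouth [ 0.52939174 -0.0221549 ]
far [0.62185183 0.00909119 0.06723886] [0.084  0.0479 0.017 ]
far [ 0.60910409 -0.08214975  0.065983  ] [ 0.0877 -0.0442  0.017 ]
[-0.001   0.0476  0.0166]
[-0.0015 -0.0449  0.0165]
```

```bash
sed -i 's/^MOUTH=.*/MOUTH=np.array([.5291,-.0219,.080]); YAW=-10.1; DROOP=1.8; CY=-0.5; TAIL=np.array([-.0142,.0004,.0178])/' h.py
python3 -m jog '[[-0.6,-0.4,0,0,0,0,50],[-1.4,-0.9,-0.4,0,0,0,50],[-2.2,-1.5,-1,0,0,0,50],[-2.8,-2,-1.6,0,0,0,50],[-3,-2,-2,0,0,0,50]]'
python3 -m jog '[[0,0,0,0,0,0,50],[0,0,0,0,0,0,50],[0,0,0,0,0,0,50]]'
python3 -c "
from h import *
delta(*goal(-.012))
import time
s=robot.read_state();print(s['qvel'].round(3))"
```

```text
time_s: 7.68
tool_pos: [0.3966, -0.0031, 0.1223]
tcp_rot: [-1.748, 0.169, 2.426]
wrist_force: [0.2, 0.4, -1.9]
opening: 0.0554
time_s: 8.05
tool_pos: [0.4008, -0.0001, 0.1237]
tcp_rot: [-1.753, 0.162, 2.424]
wrist_force: [0.6, 0.1, -1.4]
opening: 0.0554
tool [ 4.008e-01 -1.000e-04  1.237e-01] goal [ 0.4121 -0.0008  0.1152] shift u [ 0.225 -0.015 -0.17 ] turn u [-0.006 -0.009 -0.036]
[ 0.     0.004  0.003  0.005  0.002 -0.002 -0.   ]
```

```bash
python3 -m jog '[[0.1,-0.01,-0.1,0,0,-0.02,50],[0.22,-0.015,-0.17,0,0,-0.04,50],[0.22,-0.015,-0.17,0,0,-0.04,50],[0.22,-0.015,-0.17,0,0,-0.04,50],[0.22,-0.015,-0.17,0,0,-0.04,50]]'
python3 - <<'E'
from h import *
delta(*goal(-.012)); delta(*goal(.004)); delta(*goal(.098))
a=cam("top"); im=robot.camera("top"); cv2.imwrite("pics/top1.png",im)
b=cam("scene"); sc=robot.camera("scene"); cv2.imwrite("pics/scene1.png",sc)
x=cv2.resize(im[195:315,250:400],None,fx=4,fy=4,interpolation=cv2.INTER_CUBIC)[:480]
u,v=proj(b,MOUTH).astype(int); y=cv2.resize(sc[v-60:v+60,u-50:u+0],None,fx=4,fy=4,interpolation=cv2.INTER_CUBIC)
cv2.imwrite("pics/crop3.png",np.hstack([x,y])); print(x.shape,y.shape,(u,v))
E
```

```text
time_s: 8.68
tool_pos: [0.4106, -0.0012, 0.1144]
tcp_rot: [-1.748, 0.166, 2.424]
wrist_force: [-0.1, -0.1, -1.7]
opening: 0.0554
tool [ 0.4106 -0.0012  0.1144] goal [ 0.4121 -0.0008  0.1152] shift u [0.029 0.009 0.016] turn u [-0.004 -0.033  0.01 ]
tool [ 0.4106 -0.0012  0.1144] goal [ 0.4269 -0.0034  0.1097] shift u [ 0.325 -0.044 -0.093] turn u [-0.004 -0.033  0.01 ]
tool [ 0.4106 -0.0012  0.1144] goal [ 0.5138 -0.0189  0.0775] shift u [ 2.065 -0.354 -0.736] turn u [-0.004 -0.033  0.01 ]
(480, 600, 3) (480, 200, 3) (np.int64(297), np.int64(247))
```

View pics/crop3.png

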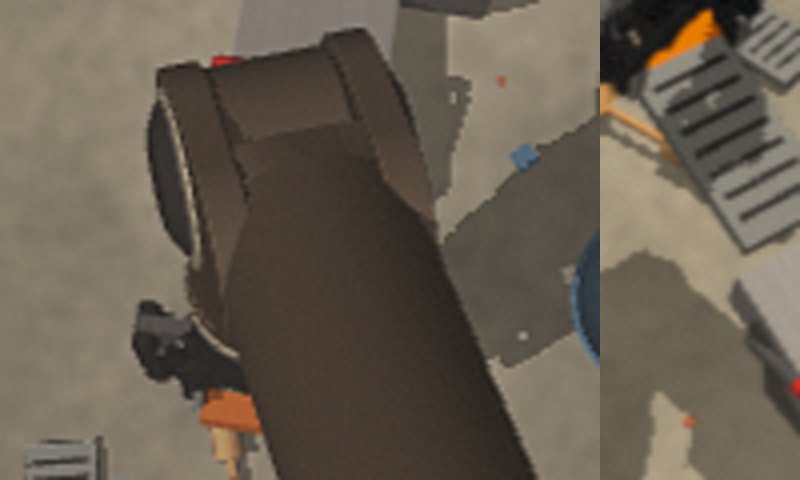

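The top view is blocked by the arm. The scene crop shows the nose just short of the mouth at about (745,245)–(760,280). I'll average a few state readings before entering.

```bash
cat >> h.py <<'E'
def avg(n=8):
    P=[];F=[];Q=[]
    for _ in range(n):
        robot.camera("wrist"); s=robot.read_state(); P.append(s["tool_pos"]);F.append(s["wrist_force"]);Q.append(s["tcp_rot"])
    P=np.array(P); s=dict(robot.read_state()); s["tool_pos"]=P.mean(0); s["tcp_rot"]=Ro.from_rotvec(Q).mean().as_rotvec(); s["wrist_force"]=np.mean(F,0); s["std"]=P.std(0)
    return s
def adelta(*goals,n=8):
    s=avg(n); R=Ro.from_rotvec(s["tcp_rot"]); print("t",s["time_s"],"tool",s["tool_pos"].round(4),"std",s["std"].round(5),"F",s["wrist_force"].round(1),"open",s["opening"])
    print("F in port",(portR().T@s["wrist_force"]).round(1))
    for Rt,p in goals:
        print("shift u",((p-s["tool_pos"])/.05).round(3),"turn u",(np.degrees((Ro.from_matrix(Rt)*R.inv()).as_rotvec())/5).round(3))
E
python3 -c "
from h import *
adelta(goal(-.012),goal(.006),goal(.03),goal(.098))"
```

```text
t 9.175 tool [ 0.4107 -0.0013  0.1144] std [2.e-05 1.e-05 2.e-05] F [-0.1  0.1 -2.3] open 0.05506873206564494
F in port [ 0.7  0.1 -2.2]
shift u [0.027 0.01  0.015] turn u [-0.004 -0.031  0.011]
shift u [ 0.36  -0.05  -0.108] turn u [-0.004 -0.031  0.011]
shift u [ 0.804 -0.129 -0.272] turn u [-0.004 -0.031  0.011]
shift u [ 2.062 -0.353 -0.737] turn u [-0.004 -0.031  0.011]
```

```bash
python3 -m jog '[[0.1,-0.005,-0.01,0,-0.03,0.01,50],[0.18,-0.02,-0.04,0,-0.03,0.01,50],[0.26,-0.035,-0.075,0,-0.03,0.01,50],[0.36,-0.05,-0.108,0,-0.03,0.01,50],[0.36,-0.05,-0.108,0,-0.03,0.01,50]]'
python3 -c "
from h import *
adelta(goal(.006),goal(.03),goal(.098),n=4)"
```

```text
time_s: 9.8
tool_pos: [0.4224, -0.0028, 0.1086]
tcp_rot: [-1.736, 0.165, 2.435]
wrist_force: [-17.7, 3.2, 6.9]
opening: 0.055
t 10.0 tool [ 0.4224 -0.0028  0.1087] std [2.e-05 2.e-05 3.e-05] F [-17.9   3.8   7.8] open 0.05495132395794848
F in port [-19.9   0.6   1.1]
shift u [ 0.127 -0.02   0.007] turn u [-0.011 -0.16  -0.015]
shift u [ 0.571 -0.099 -0.158] turn u [-0.011 -0.16  -0.015]
shift u [ 1.829 -0.323 -0.623] turn u [-0.011 -0.16  -0.015]
```

```bash
cat >> h.py <<'E'
def wr():
    s=robot.read_state(); Rp=portR(); f=Rp.T@s["wrist_force"]; m=Rp.T@s["moment"]; return f,m,Rp.T@(np.array(s["tool_pos"])-MOUTH)
E
python3 -c "
from h import *
f,m,p=wr();print(f.round(2),m.round(3),p.round(4));np.savez('wc.npz',f=f,m=m,p=p)"
python3 -m jog '[[-0.1,0.02,0.03,0,0,0,50],[-0.2,0.035,0.07,0,0,0,50],[-0.4,0.07,0.14,0,0,0,50],[-0.4,0.07,0.14,0,0,0,50],[-0.4,0.07,0.14,0,0,0,50]]'
python3 - <<'E'
from h import *
f,m,p=wr(); d=np.load('wc.npz'); F=d['f']-f; M=d['m']-m; print("F",F.round(2),"M",M.round(3),"tcp",d['p'].round(4))
# contact rel TCP: x = -.?; My = z*Fx - x*Fz ; Mz = x*Fy - y*Fx
x=0-d['p'][0]; z=(M[1]+x*F[2])/F[0]; y=(x*F[1]-M[2])/F[0]; print("contact in port y,z:",y+d['p'][1],z+d['p'][2])
adelta(goal(-.008),goal(.006),n=4)
E
```

```text
[-19.31   0.71   1.25] [ 0.127  3.587 -0.197] [-1.117e-01  1.000e-04 -1.010e-02]
time_s: 10.62
tool_pos: [0.4091, -0.0004, 0.1161]
tcp_rot: [-1.753, 0.165, 2.421]
wrist_force: [0.5, -0.1, -1.3]
opening: 0.0551
F [-20.25   0.75   2.25] M [ 0.117  3.934 -0.156] tcp [-1.117e-01  1.000e-04 -1.010e-02]
contact in port y,z: -0.011761046764022424 -0.2167472726031458
t 10.825 tool [ 4.090e-01 -3.000e-04  1.159e-01] std [6.e-05 3.e-05 5.e-05] F [-0.2  0.3 -2. ] open 0.05510952431352137
F in port [ 0.5  0.3 -2. ]
shift u [ 0.135 -0.023 -0.043] turn u [-0.004  0.002  0.003]
shift u [ 0.394 -0.069 -0.139] turn u [-0.004  0.002  0.003]
```

Blocked at the mouth face, and the moments suggest a height misfit, not a sideways one. I'll gauge the height directly by touching the nose's underside on the channel's outer top (z = 17 mm).

```bash
python3 -c "
from h import *
adelta(goal(-.012,dz=.027),goal(.01,dz=.027),goal(.01,dz=.02),n=2)"
```

```text
t 10.925 tool [ 4.089e-01 -3.000e-04  1.159e-01] std [2.e-05 0.e+00 0.e+00] F [-0.1 -0.3 -1.9] open 0.055045190097001956
F in port [ 0.7 -0.3 -1.8]
shift u [ 0.246 -0.043  0.493] turn u [-0.005 -0.002  0.002]
shift u [ 0.653 -0.115  0.343] turn u [-0.005 -0.002  0.002]
shift u [ 0.606 -0.107  0.211] turn u [-0.005 -0.002  0.002]
```

```bash
python3 -m jog '[[0.1,-0.02,0.25,0,0,0,50],[0.246,-0.043,0.493,0,0,0,50],[0.45,-0.08,0.42,0,0,0,50],[0.653,-0.115,0.343,0,0,0,50],[0.653,-0.115,0.343,0,0,0,50]]'
python3 -m jog '[[0,0,0,0,0,0,50],[0,0,0,0,0,0,50]]'
python3 -c "
from h import *
adelta(goal(.01,dz=.027),n=2)"
for i in 1 2 3; do :; done
python3 -m jog '[[-0.003,0,-0.01,0,0,0,50],[-0.007,0.001,-0.02,0,0,0,50],[-0.01,0.002,-0.03,0,0,0,50],[-0.014,0.002,-0.04,0,0,0,50]]'
```

```text
time_s: 11.55
tool_pos: [0.4418, -0.0062, 0.1322]
tcp_rot: [-1.75, 0.165, 2.422]
wrist_force: [-0.0, 1.1, -2.7]
opening: 0.0551
time_s: 11.8
tool_pos: [0.441, -0.0059, 0.133]
tcp_rot: [-1.751, 0.165, 2.422]
wrist_force: [0.6, 0.7, -1.7]
opening: 0.0554
t 11.9 tool [ 0.4411 -0.006   0.1331] std [3.e-05 2.e-05 3.e-05] F [ 0.1  0.3 -1.7] open 0.055424442796157825
F in port [ 0.7  0.3 -1.6]
shift u [ 0.008 -0.001 -0.002] turn u [-0.004 -0.004 -0.001]
time_s: 12.4
tool_pos: [0.4407, -0.0059, 0.1311]
tcp_rot: [-1.752, 0.165, 2.421]
wrist_force: [0.6, -0.6, -2.1]
opening: 0.055
```

```bash
python3 -m jog '[[-0.003,0,-0.01,0,0,0,50],[-0.007,0.001,-0.02,0,0,0,50],[-0.007,0.001,-0.02,0,0,0,50]]'
python3 -m jog '[[-0.003,0,-0.01,0,0,0,50],[-0.007,0.001,-0.02,0,0,0,50],[-0.007,0.001,-0.02,0,0,0,50]]'
python3 -m jog '[[-0.003,0,-0.01,0,0,0,50],[-0.007,0.001,-0.02,0,0,0,50],[-0.007,0.001,-0.02,0,0,0,50]]'
```

```text
time_s: 12.78
tool_pos: [0.4403, -0.0059, 0.1301]
tcp_rot: [-1.752, 0.165, 2.422]
wrist_force: [-1.2, -0.8, -3.1]
opening: 0.0553
time_s: 13.15
tool_pos: [0.44, -0.0058, 0.1291]
tcp_rot: [-1.752, 0.165, 2.422]
wrist_force: [-0.2, 0.1, -1.8]
opening: 0.0553
time_s: 13.52
tool_pos: [0.4396, -0.0058, 0.128]
tcp_rot: [-1.752, 0.165, 2.422]
wrist_force: [0.2, 0.9, -1.8]
opening: 0.0554
```

```bash
python3 -m jog '[[-0.003,0,-0.01,0,0,0,50],[-0.007,0.001,-0.02,0,0,0,50],[-0.007,0.001,-0.02,0,0,0,50]]'
python3 -m jog '[[-0.003,0,-0.01,0,0,0,50],[-0.007,0.001,-0.02,0,0,0,50],[-0.007,0.001,-0.02,0,0,0,50]]'
python3 -m jog '[[-0.003,0,-0.01,0,0,0,50],[-0.007,0.001,-0.02,0,0,0,50],[-0.007,0.001,-0.02,0,0,0,50]]'
```

```text
time_s: 13.9
tool_pos: [0.4393, -0.0057, 0.1271]
tcp_rot: [-1.752, 0.165, 2.421]
wrist_force: [-0.6, -0.1, -0.8]
opening: 0.0551
time_s: 14.28
tool_pos: [0.439, -0.0057, 0.1262]
tcp_rot: [-1.752, 0.165, 2.421]
wrist_force: [-1.0, -0.3, 0.9]
opening: 0.0551
time_s: 14.65
tool_pos: [0.4387, -0.0056, 0.1252]
tcp_rot: [-1.752, 0.165, 2.421]
wrist_force: [-0.8, 0.9, 1.9]
opening: 0.055
```

The underside touches about 1.7 mm lower than predicted, so the nose was too high and caught on the upper lip. I'll correct that with a little more pitch and a lower approach.

```bash
sed -i 's/DROOP=1.8/DROOP=1.3/' h.py
python3 -m jog '[[0,0,0.1,0,0,0,50],[0,0,0.2,0,0,0,50],[-0.4,0.07,0.3,0,0,0,50],[-0.6,0.1,0.1,0,0,0,50],[-0.6,0.1,0,0,0,0,50]]'
python3 -m jog '[[0,0,0,0,0,0,50],[0,0,0,0,0,0,50]]'
python3 -c "
from h import *
adelta(goal(-.012,dz=-.0007),goal(.006,dz=-.0007),n=2)"
```

```text
time_s: 15.28
tool_pos: [0.4077, -0.0008, 0.1244]
tcp_rot: [-1.751, 0.166, 2.423]
wrist_force: [0.7, 0.2, -2.3]
opening: 0.0553
time_s: 15.52
tool_pos: [0.4091, -0.0006, 0.1249]
tcp_rot: [-1.752, 0.165, 2.421]
wrist_force: [0.3, 0.3, -2.0]
opening: 0.0549
t 15.625 tool [ 0.409  -0.0006  0.125 ] std [2.e-05 1.e-05 3.e-05] F [-0.7 -0.1 -1.9] open 0.05539027771157098
F in port [ 0.  -0.2 -2. ]
shift u [ 0.054 -0.003 -0.213] turn u [0.011 0.099 0.002]
shift u [ 0.387 -0.062 -0.336] turn u [0.011 0.099 0.002]
```

```bash
python3 -m jog '[[0.054,-0.003,-0.213,0.01,0.1,0,50],[0.054,-0.003,-0.213,0.01,0.1,0,50],[0.16,-0.02,-0.253,0.01,0.1,0,50],[0.27,-0.04,-0.295,0.01,0.1,0,50],[0.387,-0.062,-0.336,0.01,0.1,0,50]]'
python3 -m jog '[[0,0,0,0,0,0,50],[0,0,0,0,0,0,50]]'
python3 -c "
from h import *
adelta(goal(.006,dz=-.0007),goal(.03,dz=-.0007),n=2)"
```

```text
time_s: 16.25
tool_pos: [0.4285, -0.0038, 0.1082]
tcp_rot: [-1.742, 0.165, 2.429]
wrist_force: [0.6, -0.1, -1.9]
opening: 0.055
time_s: 16.5
tool_pos: [0.4278, -0.0037, 0.1083]
tcp_rot: [-1.741, 0.165, 2.429]
wrist_force: [0.2, 0.1, -1.2]
opening: 0.055
t 16.6 tool [ 0.4278 -0.0037  0.1083] std [0.e+00 0.e+00 2.e-05] F [-0.6  0.6 -2. ] open 0.055101911393142966
F in port [ 0.   0.5 -2.1]
shift u [ 0.011 -0.    -0.002] turn u [ 0.003 -0.005 -0.   ]
shift u [ 0.455 -0.079 -0.166] turn u [ 0.003 -0.005 -0.   ]
```

It's in, with no force. Continuing.

```bash
python3 -m jog '[[0.15,-0.026,-0.055,0,0,0,50],[0.3,-0.052,-0.11,0,0,0,50],[0.45,-0.079,-0.166,0,0,0,50],[0.45,-0.079,-0.166,0,0,0,50]]'
python3 -c "
from h import *
adelta(goal(.03,dz=-.0007),goal(.06,dz=-.0007),goal(.096,dz=-.0007),n=2)"
```

```text
time_s: 17.1
tool_pos: [0.451, -0.0078, 0.0996]
tcp_rot: [-1.741, 0.165, 2.429]
wrist_force: [0.3, -0.2, -2.2]
opening: 0.0552
t 17.2 tool [ 0.4504 -0.0076  0.0998] std [1.e-04 4.e-05 6.e-05] F [-0.6 -0.  -2.4] open 0.05545157087535177
F in port [ 0.2 -0.1 -2.4]
shift u [ 0.003 -0.001  0.005] turn u [ 0.   -0.01  0.  ]
shift u [ 0.558 -0.1   -0.2  ] turn u [ 0.   -0.01  0.  ]
shift u [ 1.224 -0.219 -0.446] turn u [ 0.   -0.01  0.  ]
```

```bash
python3 -m jog '[[0.15,-0.027,-0.053,0,0,0,50],[0.3,-0.054,-0.106,0,0,0,50],[0.45,-0.08,-0.16,0,0,0,50],[0.558,-0.1,-0.2,0,0,0,50],[0.558,-0.1,-0.2,0,0,0,50]]'
python3 -c "
from h import *
adelta(goal(.06,dz=-.0007),goal(.096,dz=-.0007),n=2)"
```

```text
time_s: 17.82
tool_pos: [0.4786, -0.0127, 0.0897]
tcp_rot: [-1.741, 0.165, 2.429]
wrist_force: [-0.6, 0.1, -1.8]
opening: 0.0551
t 17.925 tool [ 0.4782 -0.0126  0.0899] std [7.e-05 0.e+00 3.e-05] F [-0.3 -0.1 -1.8] open 0.05522325572739231
F in port [ 0.4 -0.1 -1.8]
shift u [ 0.002 -0.    -0.002] turn u [ 0.002 -0.009  0.   ]
shift u [ 0.668 -0.119 -0.248] turn u [ 0.002 -0.009  0.   ]
```

```bash
python3 -m jog '[[0.15,-0.027,-0.055,0,0,0,50],[0.3,-0.054,-0.11,0,0,0,50],[0.45,-0.08,-0.166,0,0,0,50],[0.6,-0.106,-0.222,0,0,0,50],[0.66,-0.119,-0.246,0,0,0,50]]'
python3 -m jog '[[0,0,0,0,0,0,50]]'
python3 -c "
from h import *
adelta(goal(.096,dz=-.0007),n=2)"
```

```text
time_s: 18.55
tool_pos: [0.5118, -0.0186, 0.0773]
tcp_rot: [-1.741, 0.165, 2.429]
wrist_force: [-0.8, 0.0, -1.7]
opening: 0.0551
time_s: 18.68
tool_pos: [0.5114, -0.0186, 0.0775]
tcp_rot: [-1.741, 0.165, 2.429]
wrist_force: [-0.6, 0.2, -1.5]
opening: 0.0554
t 18.775 tool [ 0.5112 -0.0185  0.0776] std [3.e-05 0.e+00 4.e-05] F [ 0.2  0.3 -2.3] open 0.0553749791925174
F in port [ 0.9  0.4 -2.2]
shift u [ 0.008 -0.    -0.004] turn u [ 0.002 -0.007 -0.   ]
```

The nose is about 95 mm in with no force. I'll release, rise along the port normal, back off, shut the fingers, then push on the tail.

```bash
cat >> h.py <<'E'
def tgoal(x,y,z,pitch=0):
    Rp=portR()@Ro.from_euler('Y',pitch,degrees=True).as_matrix(); base=np.array([[0,0,-1],[0,-1,0],[-1,0,0.]])
    return Rp@base.T, MOUTH+portR()@np.array([x,y,z])
E
python3 -m jog '[[0,0,0,0,0,0,60],[0,0,0,0,0,0,68],[0,0,0,0,0,0,74],[0,0,0,0,0,0,76],[0.04,-0.008,0.1,0,0,0,76]]'
python3 -m jog '[[0.1,-0.02,0.3,0,0,0,76],[0.26,-0.046,0.75,0,0,0,76],[0,0,0.85,0,0,0,60],[-0.44,0.078,1,0,0,0,30],[-0.44,0.078,1,0,0,0,0]]'
python3 -m jog '[[0,0,0,0,0,0,0],[0,0,0,0,0,0,0],[0,0,0,0,0,0,0]]'
python3 - <<'E'
from h import *
print(portR().T@(np.array(robot.read_state()["tool_pos"])-MOUTH))
adelta(tgoal(-.055,0,-.008),tgoal(-.045,0,-.008),tgoal(-.015,0,-.008),n=2)
c=cam("wrist");im=robot.camera("wrist");cv2.imwrite("pics/w5.png",im)
for x in (-.03,-.034,-.04): print(x,proj(c,MOUTH+portR()@[x,.029,.005]),proj(c,MOUTH+portR()@[x,-.029,.005]))
E
```

```text
time_s: 19.4
tool_pos: [0.5131, -0.019, 0.0827]
tcp_rot: [-1.741, 0.165, 2.43]
wrist_force: [-0.3, -0.5, -0.9]
opening: 0.0759
time_s: 20.02
tool_pos: [0.4899, -0.0148, 0.1334]
tcp_rot: [-1.742, 0.165, 2.43]
wrist_force: [0.3, 1.2, 0.3]
opening: 0.0243
time_s: 20.4
tool_pos: [0.4915, -0.0151, 0.1323]
tcp_rot: [-1.741, 0.165, 2.429]
wrist_force: [0.2, -0.4, 0.7]
opening: -0.0001
[-5.37731767e-02  6.44918047e-05  3.61369201e-02]
t 20.5 tool [ 0.4914 -0.0151  0.1324] std [2.e-05 3.e-05 2.e-05] F [-0.   0.4  0.2] open -2.654535337478313e-05
F in port [-0.1  0.4  0.2]
shift u [-0.318  0.055 -0.822] turn u [0.079 0.242 0.096]
shift u [-0.133  0.022 -0.891] turn u [0.079 0.242 0.096]
shift u [ 0.422 -0.077 -1.096] turn u [0.079 0.242 0.096]
-0.03 [261.82397463 236.45972338] [378.96274435 235.38908514]
-0.034 [262.21912142 244.29072395] [378.73051177 243.23339324]
-0.04 [262.81164765 255.8798141 ] [378.37934605 254.8421229 ]
```

View pics/w5.png

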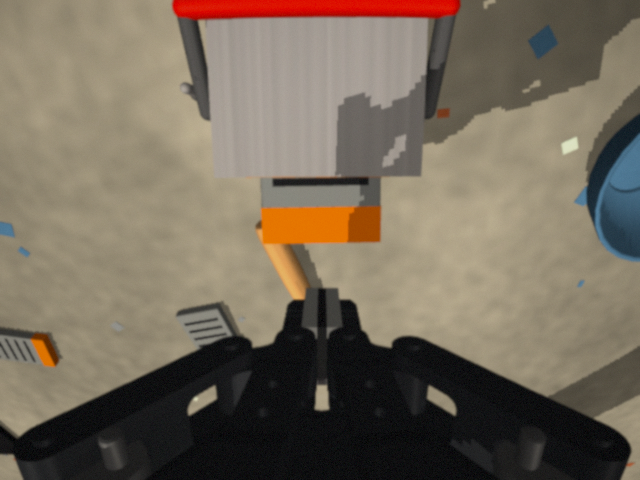

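Wrist view: the cassette sits straight in the slot, tail edge at row 242 (cols 261–380), about 33 mm out and centred. Lowering and pushing.

```bash
python3 -m jog '[[-0.32,0.055,-0.3,0.08,0.24,0.1,0],[-0.32,0.055,-0.6,0.08,0.24,0.1,0],[-0.32,0.055,-0.82,0.08,0.24,0.1,0],[-0.32,0.055,-0.82,0.08,0.24,0.1,0]]'
python3 -m jog '[[0.15,-0.027,-0.055,0,0,0,0],[0.3,-0.054,-0.11,0,0,0,0],[0.4,-0.072,-0.147,0,0,0,0],[0.4,-0.072,-0.147,0,0,0,0]]'
python3 -c "
from h import *
print(portR().T@(np.array(robot.read_state()['tool_pos'])-MOUTH))
adelta(tgoal(-.03,0,-.008),tgoal(-.015,0,-.008),n=2)"
```

```text
time_s: 21.05
tool_pos: [0.4748, -0.0124, 0.0905]
tcp_rot: [-1.715, 0.151, 2.454]
wrist_force: [1.0, -0.5, -0.3]
opening: 0.0001
time_s: 21.55
tool_pos: [0.4951, -0.0154, 0.0848]
tcp_rot: [-1.716, 0.151, 2.453]
wrist_force: [-3.9, 1.5, 5.9]
opening: -0.0002
[-0.03418594  0.00046305 -0.00732524]
t 21.65 tool [ 0.4951 -0.0154  0.0848] std [0.e+00 1.e-05 0.e+00] F [-3.7  1.7  5.1] open -6.017631439197666e-05
F in port [-5.4  1.   3.4]
shift u [ 0.071 -0.022 -0.041] turn u [-0.006 -0.01  -0.009]
shift u [ 0.349 -0.071 -0.144] turn u [-0.006 -0.01  -0.009]
```

```bash
python3 -m jog '[[0.09,-0.017,-0.035,0,0,0,0],[0.18,-0.035,-0.07,0,0,0,0],[0.27,-0.052,-0.105,0,0,0,0],[0.27,-0.052,-0.105,0,0,0,0]]'
python3 -c "
from h import *
print(portR().T@(np.array(robot.read_state()['tool_pos'])-MOUTH))
adelta(tgoal(-.015,0,-.008),n=2)"
python3 -m jog '[[0.09,-0.017,-0.035,0,0,0,0],[0.18,-0.035,-0.07,0,0,0,0],[0.18,-0.035,-0.07,0,0,0,0]]'
python3 -c "
from h import *
print(portR().T@(np.array(robot.read_state()['tool_pos'])-MOUTH))
adelta(tgoal(-.015,0,-.008),n=2)"
```

```text
time_s: 22.15
tool_pos: [0.5086, -0.018, 0.0795]
tcp_rot: [-1.716, 0.151, 2.453]
wrist_force: [-3.4, 2.8, 6.0]
opening: -0.0
[-0.01942564  0.00024091 -0.00755694]
t 22.25 tool [ 0.5086 -0.018   0.0796] std [0.e+00 2.e-05 0.e+00] F [-3.3  1.6  6. ] open -0.0003197198620470501
F in port [-5.4  1.   4.5]
shift u [ 0.078 -0.019 -0.039] turn u [-0.006 -0.007 -0.009]
time_s: 22.62
tool_pos: [0.5133, -0.0188, 0.0775]
tcp_rot: [-1.705, 0.15, 2.462]
wrist_force: [-18.0, 3.0, 23.3]
opening: -0.0
[-0.01425502  0.00026357 -0.00788835]
t 22.725 tool [ 0.5133 -0.0188  0.0774] std [0.e+00 2.e-05 1.e-05] F [-17.3   3.1  23. ] open 8.692893578154431e-05
F in port [-24.4   0.   15.6]
shift u [-0.015 -0.002  0.003] turn u [-0.01  -0.115 -0.025]
```

The force jumped to 24 N with the TCP where home should be (x ≈ -14.3 mm). I'll back off and measure how much orange is showing.

```bash
python3 -m jog '[[-0.15,0.027,0.055,0,0,0,0],[-0.3,0.054,0.11,0,0,0,0],[-0.3,0.05,0.6,0,0,0,0],[-0.1,0,1.4,0,0,0,0],[-0.1,0,1.4,0,0,0,0]]'
python3 -m jog '[[0,0,0,0,0,0,0],[0,0,0,0,0,0,0]]'
python3 - <<'E'
from h import *
c=cam("wrist");im=robot.camera("wrist");cv2.imwrite("pics/w6.png",im)
hsv=cv2.cvtColor(im,cv2.COLOR_BGR2HSV); o=cv2.inRange(hsv,(5,150,90),(20,255,255))
Rp=portR(); n=Rp[:,2]
for ct in cv2.findContours(o,0,2)[0]:
    if cv2.contourArea(ct)>30:
        x,y,w,h=cv2.boundingRect(ct); print("orange box",x,y,w,h)
        oo,v=ray(c,(x+w/2,y+h-.5)); X=oo+v*((MOUTH+n*.0045-oo)@n)/(v@n); print("tail port",(Rp.T@(X-MOUTH)).round(4))
for q in [(0,.046,.017),(0,-.046,.017),(-.004,.029,.005),(-.004,-.029,.005)]: print(q,proj(c,MOUTH+Rp@q).round(1))
print("tcp port",Rp.T@(np.array(robot.read_state()["tool_pos"])-MOUTH))
adelta(tgoal(.068,0,.07),tgoal(.068,0,.0195),n=2)
E
```

```text
time_s: 23.35
tool_pos: [0.5154, -0.0205, 0.1482]
tcp_rot: [-1.725, 0.152, 2.446]
wrist_force: [0.6, 0.1, -0.7]
opening: 0.0001
time_s: 23.6
tool_pos: [0.5121, -0.0204, 0.1446]
tcp_rot: [-1.716, 0.152, 2.453]
wrist_force: [-0.5, -0.6, 0.1]
opening: 0.0001
orange box 45 331 25 32
tail port [-0.1031  0.1678  0.0045]
orange box 260 229 46 71
tail port [-0.0573  0.0202  0.0045]
orange box 264 205 108 4
tail port [-0.0044 -0.0001  0.0045]
orange box 428 132 11 7
tail port [ 0.0323 -0.0598  0.0045]
(0, 0.046, 0.017) [226.1 204.3]
(0, -0.046, 0.017) [409.1 204.2]
(-0.004, 0.029, 0.005) [263.7 208. ]
(-0.004, -0.029, 0.005) [371.9 207.9]
tcp port [-0.03803724 -0.00147718  0.05497811]
t 23.75 tool [ 0.5123 -0.0203  0.1448] std [6.e-05 1.e-05 6.e-05] F [ 0.2 -0.4  0.3] open -4.738265614196134e-05
F in port [ 0.1 -0.3  0.4]
shift u [ 2.065 -0.34  -0.446] turn u [-0.    -0.01  -0.006]
shift u [ 1.725 -0.279 -1.395] turn u [-0.    -0.01  -0.006]
```

The tail is 4.4 mm out, which is fully home. Next I'll turn the jaws 90° about the port normal, to grip the bail bar across its thickness.

```bash
python3 -m jog '[[0.3,-0.05,0.5,0.71,-0.13,1.97,20],[0.8,-0.13,0.5,1.42,-0.25,3.95,34],[1.3,-0.21,0.4,2.12,-0.38,5.92,34],[1.8,-0.3,0.2,2.83,-0.5,7.9,34],[2.06,-0.34,0,3.37,-0.6,9.4,34]]'
python3 -m jog '[[0,0,0,0.67,-0.12,1.88,34],[0,0,0,1.35,-0.24,3.76,34],[0,0,0,2.02,-0.36,5.64,34],[0,0,0,2.69,-0.48,7.52,34],[0,0,0,2.69,-0.48,7.52,34]]'
python3 -m jog '[[0,0,0,0,0,0,34],[0,0,0,0,0,0,34]]'
cat >> h.py <<'E'
def bgoal(x,y,z):
    Rt,p=tgoal(x,y,z); return (Ro.from_rotvec(portR()[:,2]*np.pi/2).as_matrix()@Rt, p)
E
python3 - <<'E'
from h import *
c=cam("wrist");im=robot.camera("wrist");cv2.imwrite("pics/w7.png",im)
hsv=cv2.cvtColor(im,cv2.COLOR_BGR2HSV); o=cv2.inRange(hsv,(0,150,60),(4,255,255))|cv2.inRange(hsv,(174,150,60),(180,255,255))
Rp=portR(); n=Rp[:,2]
for ct in cv2.findContours(o,0,2)[0]:
    if cv2.contourArea(ct)>200:
        r=cv2.minAreaRect(ct); print("red",r)
        for q in cv2.boxPoints(r):
            oo,v=ray(c,q); X=oo+v*((MOUTH+n*.024-oo)@n)/(v@n); print((Rp.T@(X-MOUTH)).round(4))
print("tcp port",(Rp.T@(np.array(robot.read_state()["tool_pos"])-MOUTH)).round(4),robot.read_state()["joint_pos"].round(2))
adelta(bgoal(.068,0,.06),bgoal(.068,0,.0195),n=2)
E
```

```text
time_s: 24.38
tool_pos: [0.6167, -0.0377, 0.1444]
tcp_rot: [1.551, 0.853, -2.151]
wrist_force: [-0.2, 0.1, 0.4]
opening: 0.034
time_s: 25.0
tool_pos: [0.6156, -0.0374, 0.1449]
tcp_rot: [1.177, 1.401, -1.585]
wrist_force: [0.1, -0.3, -0.3]
opening: 0.034
time_s: 25.25
tool_pos: [0.6158, -0.0372, 0.1456]
tcp_rot: [1.178, 1.399, -1.586]
wrist_force: [0.5, -0.7, 0.0]
opening: 0.0345
red ((335.04302978515625, 252.0002899169922), (17.10558319091797, 178.03582763671875), 0.3794367015361786)
[ 0.0625 -0.0561  0.024 ]
[0.063 0.057 0.024]
[0.0727 0.057  0.024 ]
[ 0.0737 -0.0563  0.024 ]
tcp port [0.0603 0.0001 0.0918] [ 0.46  0.83 -0.8   1.35  0.42  1.51 -0.52]
t 25.4 tool [ 0.6159 -0.0372  0.1457] std [2.e-05 1.e-05 2.e-05] F [-0.3 -0.8  0. ] open 0.03414316045199967
F in port [-0.2 -0.8 -0. ]
shift u [-0.073  0.011 -0.651] turn u [0.001 0.004 0.002]
shift u [-0.346  0.059 -1.412] turn u [0.001 0.004 0.002]
```

View pics/w7.png

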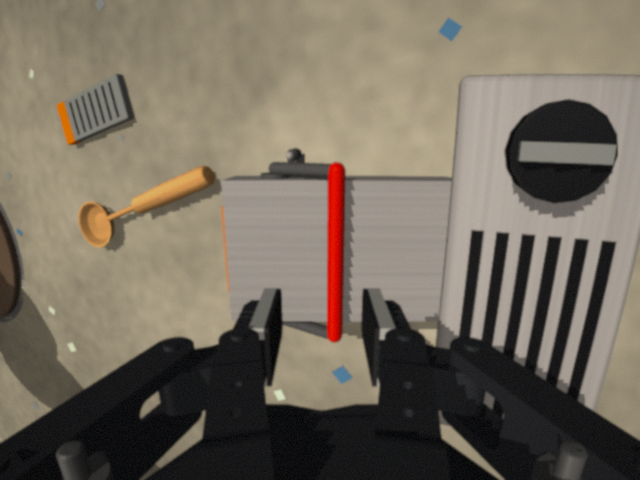

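View 11: the bar runs vertically at col 336, rows 165–340, between the open fingers at x ≈ 68 mm as expected. Descending and gripping.

```bash
python3 -m jog '[[-0.07,0.01,-0.65,0,0,0,34],[-0.2,0.035,-1,0,0,0,34],[-0.29,0.05,-1.26,0,0,0,34],[-0.345,0.059,-1.405,0,0,0,34],[-0.345,0.059,-1.405,0,0,0,34]]'
python3 -m jog '[[0,0,0,0,0,0,24],[0,0,0,0,0,0,14],[0,0,0,0,0,0,6],[0,0,0,0,0,0,4],[0,0,0,0,0,0,4]]' 25
python3 - <<'E'
from h import *
Rp=portR(); p=Rp.T@(np.array(robot.read_state()["tool_pos"])-MOUTH); print("tcp port",p.round(4))
adelta(n=2)
for a in (10,25,40,55,70,85,100):
    t0=np.radians(32.3);t=t0+np.radians(a); d=45*np.array([np.cos(t)-np.cos(t0),0,np.sin(t)-np.sin(t0)])
    print(a,(Rp@d/50).round(3))
E
```

```text
time_s: 26.02
tool_pos: [0.5984, -0.0344, 0.0753]
tcp_rot: [1.177, 1.401, -1.584]
wrist_force: [0.3, 0.1, 0.3]
opening: 0.0343
time_s: 26.65
tool_pos: [0.5994, -0.0344, 0.0758]
tcp_rot: [1.178, 1.399, -1.583]
wrist_force: [4.3, 0.1, 3.3]
opening: 0.0088
tcp port [0.0686 0.     0.0204]
t 26.75 tool [ 0.5994 -0.0344  0.0757] std [0.e+00 1.e-05 1.e-05] F [ 5.1 -0.4  2.8] open 0.008417084436355518
F in port [3.8 0.5 4.3]
10 [-0.046  0.008  0.15 ]
25 [-0.161  0.029  0.354]
40 [-0.324  0.058  0.52 ]
55 [-0.524  0.093  0.639]
70 [-0.747  0.133  0.7  ]
85 [-0.978  0.174  0.701]
100 [-1.202  0.214  0.641]
```

Gripped (8.4 mm). Swinging the bar along its arc to 100°, which is past dead centre at 74°.

```bash
python3 -m jog '[[-0.046,0.008,0.15,0,0,0,4],[-0.161,0.029,0.354,0,0,0,4],[-0.324,0.058,0.52,0,0,0,4],[-0.324,0.058,0.52,0,0,0,4]]' 35
python3 -m jog '[[-0.2,0.035,0.119,0,0,0,4],[-0.423,0.075,0.18,0,0,0,4],[-0.654,0.116,0.181,0,0,0,4],[-0.878,0.156,0.121,0,0,0,4],[-0.878,0.156,0.121,0,0,0,4]]'
python3 - <<'E'
from h import *
adelta(n=2); print((portR().T@(np.array(robot.read_state()["tool_pos"])-MOUTH)).round(4))
c=cam("wrist");im=robot.camera("wrist");cv2.imwrite("pics/w8.png",im)
hsv=cv2.cvtColor(im,cv2.COLOR_BGR2HSV); o=cv2.inRange(hsv,(0,150,60),(4,255,255))|cv2.inRange(hsv,(174,150,60),(180,255,255))
for ct in cv2.findContours(o,0,2)[0]:
    if cv2.contourArea(ct)>100: print("red",cv2.boundingRect(ct))
for th in (0,132.3,180):
    b=[30e-3+.045*np.cos(np.radians(th)),0,.045*np.sin(np.radians(th))] if th else [.068,0,.024]
    print(th,[proj(c,MOUTH+portR()@(np.array(b)+[0,s,0])).round(0) for s in(.052,-.052)])
E
```

```text
time_s: 27.25
tool_pos: [0.5859, -0.0319, 0.1031]
tcp_rot: [1.184, 1.394, -1.578]
wrist_force: [12.3, -1.8, 6.1]
opening: 0.0079
time_s: 27.88
tool_pos: [0.5337, -0.0222, 0.1096]
tcp_rot: [1.169, 1.408, -1.589]
wrist_force: [-15.0, 1.6, 18.1]
opening: 0.0042
t 27.975 tool [ 0.5331 -0.0221  0.1092] std [1.3e-04 2.0e-05 1.1e-04] F [-15.1   2.2  17.4] open 0.00426080631388853
F in port [-20.3  -0.5  11.1]
[-0.0063  0.0006  0.0287]
red (308, 171, 25, 240)
0 [array([505., 186.]), array([474., 400.])]
132.3 [array([339., 187.]), array([335., 415.])]
180 [array([305., 179.]), array([307., 372.])]
```

The bar is past dead centre (red at col ~320, between the 132° and 180° predictions) and slipping out below the tips. I'll open and lift away.

```bash
python3 -m jog '[[0,0,0,0,0,0,14],[0.03,0,0.1,0,0,0,20],[0.1,-0.02,0.4,0,0,0,20],[0.25,-0.04,0.9,0,0,0,20],[0.4,-0.07,1.4,0,0,0,20]]' 20
python3 -m jog '[[0,0,0,0,0,0,20],[0,0,0,0,0,0,20]]'
python3 - <<'E'
from h import *
adelta(n=2); print((portR().T@(np.array(robot.read_state()["tool_pos"])-MOUTH)).round(4))
c=cam("wrist");im=robot.camera("wrist");cv2.imwrite("pics/w9.png",im)
hsv=cv2.cvtColor(im,cv2.COLOR_BGR2HSV); o=cv2.inRange(hsv,(0,150,60),(4,255,255))|cv2.inRange(hsv,(174,150,60),(180,255,255))
for ct in cv2.findContours(o,0,2)[0]:
    if cv2.contourArea(ct)>100: print("red",cv2.boundingRect(ct), cv2.minAreaRect(ct))
for th in (32.3,132.3,170,180):
    b=[30e-3+.045*np.cos(np.radians(th)),0,.045*np.sin(np.radians(th))]
    print(th,[proj(c,MOUTH+portR()@(np.array(b)+[0,s,0])).round(0) for s in(.052,-.052)])
E
```

```text
time_s: 28.65
tool_pos: [0.5591, -0.0272, 0.179]
tcp_rot: [1.178, 1.4, -1.583]
wrist_force: [-0.4, -0.1, -0.2]
opening: 0.0203
time_s: 28.9
tool_pos: [0.5583, -0.0273, 0.1772]
tcp_rot: [1.177, 1.401, -1.584]
wrist_force: [-0.2, 0.4, -0.1]
opening: 0.0201
t 29.0 tool [ 0.558  -0.0273  0.1768] std [5.e-05 1.e-05 7.e-05] F [ 0.5  0.3 -0.4] open 0.02000681770987317
F in port [ 0.5  0.3 -0.3]
[-0.0055 -0.0002  0.1009]
red (301, 159, 15, 159) ((307.9444885253906, 238.00411987304688), (158.01788330078125, 13.103344917297363), 89.57559967041016)
32.3 [array([445., 171.]), array([431., 327.])]
132.3 [array([332., 171.]), array([331., 335.])]
170 [array([309., 168.]), array([310., 317.])]
180 [array([308., 168.]), array([309., 312.])]
```

The bar now sits at col 308, where the closed position predicts 308. I'll retreat to the side and check from the fixed cameras.

```bash
python3 -m jog '[[-0.3,0.8,0.8,0,0,0,20],[-0.9,1.7,1.2,0,0,0,20],[-1.5,2.7,1.2,0,0,0,20],[-2,3.7,1.2,0,0,0,20],[-2.2,4.6,1.2,0,0,0,20]]'
python3 -m jog '[[0,0.6,0,0,0,0,20],[0,0.6,0,0,0,0,20]]'
python3 - <<'E'
from h import *
out=[]
for n,cu in (("top",25),("scene",30)):
    c=cam(n);im=robot.camera(n);cv2.imwrite(f"pics/{n}9.png",im)
    hsv=cv2.cvtColor(im,cv2.COLOR_BGR2HSV); o=cv2.inRange(hsv,(0,150,60),(4,255,255))|cv2.inRange(hsv,(174,150,60),(180,255,255))
    for ct in cv2.findContours(o,0,2)[0]:
        if cv2.contourArea(ct)>15: print(n,"red",np.round(cv2.minAreaRect(ct)[0],1),cv2.boundingRect(ct))
    for th in (32.3,150,165,180):
        b=[30e-3+.045*np.cos(np.radians(th)),0,.045*np.sin(np.radians(th))]; print(th,proj(c,MOUTH+portR()@b).round(1))
    u,v=proj(c,MOUTH).astype(int); out.append(cv2.resize(im[v-60:v+60,u-50:u+50],None,fx=4,fy=4,interpolation=cv2.INTER_CUBIC))
cv2.imwrite("pics/final.png",np.hstack(out))
print(robot.read_state()["tool_pos"],robot.read_state()["time_s"])
E
```

```text
time_s: 29.68
tool_pos: [0.4467, 0.2042, 0.2373]
tcp_rot: [1.175, 1.401, -1.584]
wrist_force: [0.6, 0.2, 1.0]
opening: 0.0204
time_s: 29.92
tool_pos: [0.4472, 0.2351, 0.2373]
tcp_rot: [1.173, 1.404, -1.581]
wrist_force: [0.2, 0.1, -1.0]
opening: 0.0199
top red [320.1 250.1] (297, 245, 47, 11)
top red [441.4 195.1] (430, 175, 31, 33)
32.3 [326.  214.5]
150 [320.9 244.3]
165 [320.4 248. ]
180 [320.1 250.6]
scene red [229.7 422.4] (202, 403, 50, 34)
scene red [293.6 242.7] (272, 230, 44, 26)
32.3 [317.7 271. ]
150 [297.1 240.4]
165 [295.  240.7]
180 [293.6 242.2]
[0.4483472  0.23227877 0.23684623] 30.025
```

View pics/final.png

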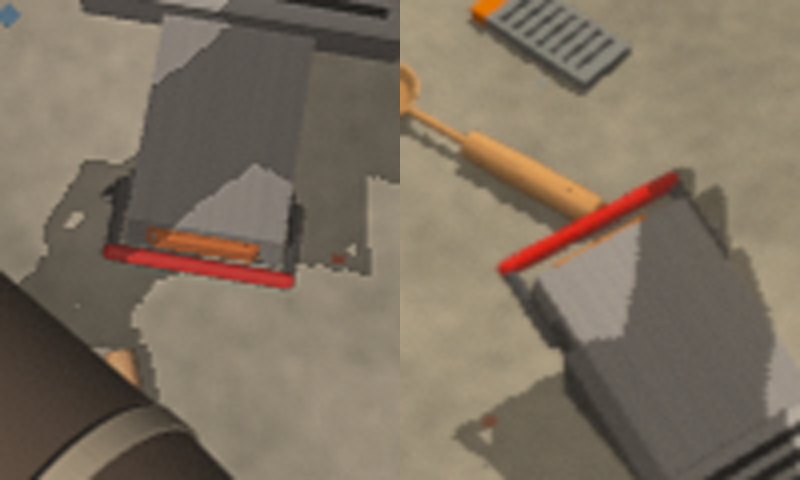

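Both fixed cameras show the bail across the slot: top (320,250) against (320,251) predicted for closed, scene (294,243) against (294,242). Only a sliver of orange shows behind it. Handing in.

```bash
python3 -c "
from workcell import robot
print(robot.finish_job())"
```

```text
the job is handed in; nothing more can be done
None
```

I pushed the largest cassette plain end first into the slot until it was fully home, then closed the bail across it. I handed the job in at about 30 s with the robot clear of everything.

**Cassette:** after the push, the wrist camera put its tail 4.4 mm out of the mouth; 4 mm is home. The final push met about 24 N at the stop.

**Bail:** both fixed cameras placed the red bar within about 0.5 px of the closed position, with the arm away. It got there by springing shut once I let go past dead centre.

**What did not go smoothly:**
- The first entry stopped on the mouth's upper lip at about 20 N. The camera estimate had put the nose 1.7 mm too low, so it went in too high. I corrected this by touching the nose on the channel top, and the second entry went in without force.
- During the bail swing the bar slipped out below the fingertips after dead centre, with about 23 N at the wrist.

**Not checked:** I did not measure the bowl, scoop, spoons, jar and sauce tiers again at the end. I never went to touch them, and the only contact forces I saw came from the cassette, the dock and the bail.

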